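Close the fudge frame with the long ruler

TASK

Close the open front of the fudge frame ready for the next layer: with both hold-down arms still up, stand the long aluminium ruler on the marble board, centred on the open side and flush along its whole length against the fudge and the ends of the two side bars. Then swing both hold-down arms over so that each rests on the ruler, leaving it flush, and leave the other things on the counter where they are.

Things in the scene. Friction and masses are not known exactly. Their poses are not given: they have to be found in the camera images.
- board: Marble board, 270 (x) by 320 (y) by 18 mm, fixed; origin: centre of its underside, on the counter; -x side to the robot. Fixed on it: brown fudge slab, x -30 to 75, y -90 to 90 mm, 12 mm high; 40 mm high aluminium bars behind it (25 mm thick) and at both ends (20 mm thick). The front faces of slab and end bars lie in one plane, x = -30 mm: the open side.
- open_side (a point): Middle of the open side: on the board's top (18 mm above the counter), in the plane of the slab's front face. Axes as the board's: x into the slab, y along the open side.
- ruler: The long loose aluminium bar (confectioner's ruler), 240 mm long (its x), 30 mm wide (y), 40 mm high (z), about 0.4 kg, lying on the counter. Origin: centre of its underside. Both ends and both sides are alike. Laid flush its centre is 15 mm in front of the open side, on the board's top.
- hinge_left (a point): Hinge axis (along the board's y) of the left hold-down, fixed on the board at x = -110, y = 85 mm, 68 mm above the counter (10 mm above the top of a ruler standing on the board). Its bracket is 34 mm wide in y and spans x = -127 to -97 mm.
- hinge_right (a point): Hinge axis of the right hold-down: the same at y = -85 mm.
- tip_left (a point): Free end of the left hold-down arm, 87 mm from the hinge: a steel arm 16 mm wide and 10 mm thick with a black end piece 18 x 24 x 14 mm, and a round rubber pad under the arm 65 mm from the hinge. It swings in the plane across the ruler.
- tip_right (a point): Free end of the right hold-down arm: the same as the left.
- clamp_left (a joint): Left arm's angle: 0 = level over the ruler, pad resting on it; 1.57 = straight up; 1.95 = leaning back to the robot, at its stop; starts 1.6 to 1.9. Hinge friction holds it within about 0.25 of straight up; pushed further over towards the slab it sinks by its own weight (0.2 kg, damped, about 1 s) and bears on the ruler with 1 to 2 N. With no ruler it sinks to -0.3.
- clamp_right (a joint): Right arm's angle: the same as the left arm's.
- short_bar: A spare aluminium bar of the same section but only 130 mm long. Not needed. Origin: centre of its underside.
- spatula: Wooden spatula lying on the counter, not needed.
- oil: Tall amber glass oil bottle, 64 mm wide, 230 mm high, not needed. Origin: centre of its underside.
- ramekin: Small white dish, 74 mm wide, 45 mm high, not needed.
- mill: Dark wooden pepper mill, 56 mm wide, 162 mm high, not needed.
- bowl: Blue bowl, 150 mm wide, 70 mm high, not needed.

How it is judged:
On the way:
1. the ruler stands on the board flush against the open side, both hold-down arms still up (x of ruler in the frame of open_side between -0.018 and -0.011 m and y of ruler in the frame of open_side between -0.02 and 0.02 m and z of ruler in the frame of open_side below 0.004 m and angle between the x axis of ruler and the y axis of board, either way round below 0.02 rad and angle between ruler's own z axis and vertical below 0.03 rad and value of joint each of clamp_left, clamp_right above 1.2 rad), for 0.2 s.
At the end, for the whole second after the job is handed in: The ruler stands upright on the board's top (within 4 mm), its middle within 3 mm of touching the open side and within 20 mm of centred along it, parallel to it within 0.02 rad, at rest, and both hold-down arms bear on it with more than 0.3 N each (x of ruler in the frame of open_side between -0.018 and -0.011 m and y of ruler in the frame of open_side between -0.02 and 0.02 m and z of ruler in the frame of open_side below 0.004 m and angle between the x axis of ruler and the y axis of board, either way round below 0.02 rad and angle between ruler's own z axis and vertical below 0.03 rad and contact force between each of clamp_left, clamp_right and ruler above 0.3 N and linear speed of ruler below 0.01 m/s).
It fails at once if another loose thing on the counter is moved by more than 30 mm (distance of any of short_bar, spatula, oil, ramekin, mill, bowl from where it was at the start of the episode above 0.03 m).
It also fails if it takes over 61 s, if anything falls off the work surface, if the arm or the gripper's body presses on something with over 40 N, if the wrist force passes 120 N, or if a joint passes its speed limit or range.

ROBOT

A 7-joint arm with a two-finger parallel gripper is mounted at the origin on the work surface. World frame = base frame: x ahead of the robot, y to its left, z up, the work surface at z = 0. Lengths are in m, angles in rad, forces in N, time in s.
With the tool pointing down it reaches from about 0.425 to 0.925 m from the base axis. Payload 6.8 kg.
Tool frame: the origin (TCP) lies on the front face of the gripper's body, between the roots of the fingers; the fingertips stand 73 mm ahead of it and the grasp point (between the pads) lies 54 mm ahead of it (env.nose_length is the distance from the TCP to the fingertips, in m); z points along the fingers, y is the line along which they close (so a half turn about z gives the same grasp; the last joint's range is limited). The gripper opens to 85 mm and grips with 20 to 120 N. Pads are 22 mm wide; open, the fingers measure 114 mm over their backs; the gripper's body (76 mm by 85 mm) begins 54 mm behind the grasp point. The pads swing forward as they close: fully open they stand 13 mm farther back than shut.
Start: joints at [-1.266, 0.477, 0.022, 1.555, -0.011, 1.109, -0.083], TCP at [0.271, 0.618, 0.304] pointing down, gripper open.
Joint ranges: [-2.96, 2.96], [-0.34, 2.1], [-1.41, 1.46], [0.24, 2.44], [-1.37, 4.51], [0.17, 1.92], [-2.96, 2.96]. Speed limits (rad/s): [2.39, 2.39, 3.14, 3.14, 3.14, 3.14, 3.14].

INTERFACE

Orientations are given as a unit quaternion [w, x, y, z].
In Python, from cell import env, kin, camera, calibration, job gives the robot as it stands. The module is installed in compiled form; this text tells all that it offers. Calls block until the motion is done:
- env.reach(position, orientation): joint-space move of the TCP to a pose.
- env.movel(position, velocity=0.15, rot=None, stop_force=None): straight line of the TCP; rot=None keeps the orientation; velocity is the mean speed in m/s. With stop_force (N) it stops when the force on the tool has changed by that much, and returns True; else False.
- env.goto_joints(angles): joint-space move.
- env.grip(opening, f_grip=None): finger opening in m; f_grip is the grip in N (None keeps the last); returns when the fingers have stopped.
- env.dwell(seconds).
- kin.inverse_kinematics(position, orientation): joint angles nearest the present ones, or None.
- env.get_state(): the state.
- camera(name): name is "scene" or "top" or "wrist"; returns (picture, depth): 480x640x3 uint8, blue, green, red; 480x640 float32, m along the optical axis (not along the pixel's ray), 0 where there is no reading.
- calibration(name): a dict with "fx", "fy", "cx", "cy" (pixels), "rvec" (rotation vector, rad) and "tvec" (3), from world to camera coordinates, as OpenCV has them. Camera axes: x right, y down, z forward; pixel columns grow to the right and rows downward; lengths in m; the calibration is good to about 2 mm. The wrist camera is an equidistant fisheye: a pixel r from the principal point sees the ray r / f radians off the axis. A picture is of the moment at which its call begins: read the wrist's pose just before it. calibration takes no time and is no camera call; for the wrist camera it gives the pose at the moment of the call.
A pose or a line that the arm cannot do raises env.PlanningError and nothing moves.
- job.job_done(): hands the job in; it is judged then, once.
The state is a dict: "time": time; "qpos": joint angles; "joint_velocities": joint speeds; "joint_torque": joint torques, N m; "tcp_pos": TCP position; "orientation": TCP orientation; "force": force on the tool from outside, world axes, zero at the start; "torque": the same for the moment, N m; "opening": finger opening in m; "gripper_force": force on a finger pad.
Only numpy, scipy, OpenCV 4.12 (cv2) and the standard library are available. Lean on these libraries where they do the work, as an engineer would, in place of code of your own. Each camera call takes 0.05 s, during which the arm holds its last target. There are 200 camera calls.

## Working session

There is one attempt and no reset: what is moved stays moved. The work goes in short steps, each a Python script; the robot and the scene stay as the last script left them, time stands still between calls to the robot, and variables do not carry over. Pictures are saved under pics/ and viewed, at most 10 in all, crops included, and the job is handed in when it is done.

```bash
mkdir -p pics
cat > h.py <<'E'
import numpy as np, cv2
from cell import env, kin, camera, calibration, job
def cloud(name):
    c=calibration(name); im,d=camera(name)
    R=cv2.Rodrigues(np.array(c["rvec"],float))[0]; t=np.array(c["tvec"],float).ravel()
    v,u=np.mgrid[0:480,0:640].astype(float)
    x=(u-c["cx"])/c["fx"]; y=(v-c["cy"])/c["fy"]
    if name=="wrist":
        r=np.hypot(x,y)+1e-9; s=np.tan(np.minimum(r,1.5))/r; x,y=x*s,y*s
    P=np.dstack([x*d,y*d,d]); W=(P-t)@R
    W[d<=0]=np.nan
    return im,d,W
E
python3 - <<'E'
from h import *
for n in("top","scene"):
    im,d,W=cloud(n); cv2.imwrite(f"pics/{n}0.png",im); np.save(f"{n}0.npy",W)
    c=calibration(n); print(n,c,(d>0).mean())
print(env.get_state()["time"], env.get_state()["orientation"])
E
```

```text
top {'fx': 592.2716130896713, 'fy': 592.2716130896713, 'cx': 315.14842896273905, 'cy': 232.37219620992937, 'rvec': array([ 2.12253299, -2.17337765,  0.17197537]), 'tvec': array([0.00756966, 0.57916659, 1.5956366 ])} 0.9959602864583333
scene {'fx': 436.38064187551015, 'fy': 436.38064187551015, 'cx': 321.54900377406415, 'cy': 236.760039445189, 'rvec': array([ 1.59620808,  2.13000138, -0.7421615 ]), 'tvec': array([ 0.16866449, -0.40119806,  1.54509098])} 0.9958951822916666
0.1 [-1.08306308e-04  2.04946400e-01  9.78772878e-01 -7.83563401e-04]
```

View pics/top0.png

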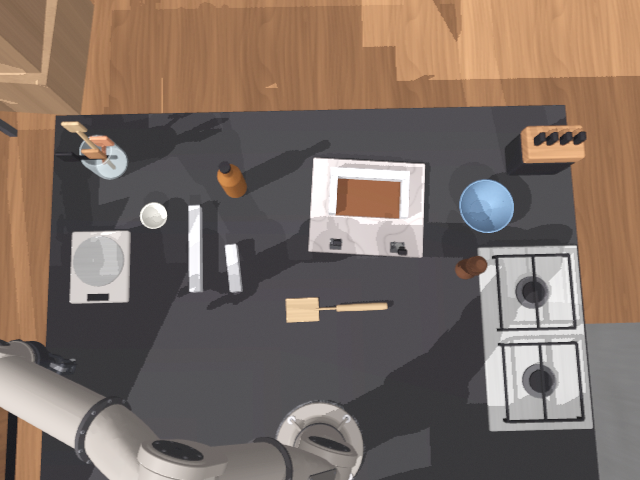

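View pics/scene0.png

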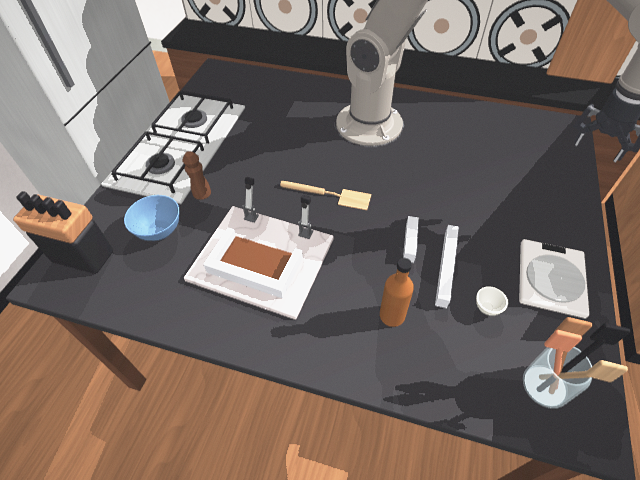

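The top view shows the board around (367,207) with its open side facing the robot (down), and the two dark raised arms at (336,244) and (398,247). The ruler is at (195,248), the short bar at (233,267), the bottle at (232,180), the ramekin at (153,215) and the spatula at (335,308). Next I measure these.

```bash
cat > m.py <<'E'
from h import *
W=np.load("top0.npy"); im=cv2.imread("pics/top0.png")
def box(m):
    n,l,s,c=cv2.connectedComponentsWithStats(m.astype(np.uint8)); k=1+np.argmax(s[1:,4]); 
    p=W[l==k]; r=cv2.minAreaRect((p[:,:2]).astype(np.float32)); return r,p
def roi(x0,x1,y0,y1):
    m=np.zeros((480,640),bool); m[y0:y1,x0:x1]=1; return m
z=W[...,2]
for nm,R,lo,hi in(("ruler",roi(180,210,195,300),.034,.05),("short",roi(220,248,235,300),.034,.05),("board",roi(300,435,150,265),.012,.026),("boardall",roi(300,435,150,265),.012,.07),("ramekin",roi(135,172,198,232),.02,.06),("oil",roi(212,250,155,200),.03,.25)):
    r,p=box(R&(z>lo)&(z<hi)); print(nm,np.round(r[0],4),np.round(r[1],4),round(r[2],2),len(p),np.median(p[:,2]).round(4))
b,g,rr=[im[...,i].astype(int) for i in range(3)]
br=roi(325,410,165,225)&(rr-b>40)&(z<.05); r,p=box(br); print("slab",np.round(r,4) if 0 else r,np.median(p[:,2]))
gz=W[roi(250,300,330,380)][:,2]; print("counter z",np.nanmedian(gz))
for nm,R in(("armL",roi(320,350,225,262)),("armR",roi(385,415,225,262))):
    q=W[R&(z>.10)]; print(nm,len(q),q.mean(0).round(3) if len(q) else '',np.nanmax(W[R][:,2]))
S=np.load("scene0.npy"); 
q=S[170:215,235:262].reshape(-1,3); q=q[q[:,2]>.07]; print("R",q[np.argsort(-q[:,2])[:15]].mean(0).round(3),q.mean(0).round(3),len(q))
q=S[190:230,292:318].reshape(-1,3); q=q[q[:,2]>.07]; print("L",q[np.argsort(-q[:,2])[:15]].mean(0).round(3),q.mean(0).round(3),len(q))
E
python3 m.py
```

```text
ruler [0.5452 0.328 ] [0.2396 0.0318] 0.37 827 0.0389
short [0.4873 0.2221] [0.1304 0.0306] 5.66 452 0.0396
board [ 0.6535 -0.1563] [0.3201 0.2718] 85.43 5817 0.0178
boardall [ 0.6535 -0.1563] [0.3201 0.2718] 85.43 9730 0.0212
ramekin [0.6373 0.4412] [0.0731 0.07  ] 44.57 279 0.0369
oil [0.7178 0.2162] [0.0568 0.0623] 28.96 701 0.1499
slab ((0.6763069033622742, -0.15719491243362427), (0.17629599571228027, 0.10656264424324036), 85.37162780761719) 0.029431094282744513
counter z -0.0010694348268716377
armL 59 [ 0.536 -0.061  0.149] 0.15958754855901597
armR 83 [ 0.512 -0.229  0.141] 0.15406009457808437
R [ 0.509 -0.228  0.151] [ 0.522 -0.226  0.115] 220
L [ 0.536 -0.057  0.155] [ 0.544 -0.058  0.118] 218
```

```bash
cat >> h.py <<'E'
C=np.array([.6535,-.1563]); YAW=-4.57   # board
def quat(a):  # tool down, closing axis at angle a (deg)
    f=np.radians((a+90)/2); return np.array([0,np.cos(f),np.sin(f),0])
def B(x,y,z):
    a=np.radians(YAW); return np.array([*(C+[x*np.cos(a)-y*np.sin(a), x*np.sin(a)+y*np.cos(a)]),z])
def best(p,angs):  # of equivalent closing angles the one with joint 7 nearest 0
    o=[(abs(q[6]),a) for a in angs if (q:=kin.inverse_kinematics(np.array(p),quat(a))) is not None]; print(o); return quat(min(o)[1])
def st(t=""):
    s=env.get_state(); print(t,round(s["time"],2),np.round(s["tcp_pos"],4),"op",round(s["opening"],4),"F",np.round(s["force"],1),"g",np.round(s["gripper_force"],1),"q7",round(s["qpos"][6],2))
E
python3 - <<'E'
from h import *
print(env.nose_length)
p=[.5452,.328,.30]
env.reach(p,best(p,[90.37,-89.63])); st("above")
for a in (175.43,-4.57,85.43,-94.57): print(a,kin.inverse_kinematics(B(-.07,0,.12),quat(a)))
env.movel([.5452,.328,.087],stop_force=8); st("down")
env.grip(.0,f_grip=60); st("grip")
env.movel([.5452,.328,.35]); st("lift")
im,d=camera("wrist"); cv2.imwrite("pics/w1.png",im)
E
```

```text
0.0726
[(np.float64(0.9572157858316109), 90.37), (np.float64(1.9052238942824633), -89.63)]
above 1.58 [0.5444 0.3296 0.3   ] op 0.0851 F [ 0.3 -0.1 -0.1] g 0.0 q7 0.96
175.43 [ 0.84401156  0.82226704 -0.99321029  1.81856123  0.82974471  0.98275256
  2.55379686]
-4.57 [-0.19699264  0.6352885   0.47060604  1.89198085 -0.42357997  0.7136845
  0.44038553]
85.43 [ 0.00317704  0.59287541  0.19488953  1.87798183 -0.17149483  0.68679476
  1.78961675]
-94.57 [-0.62319863  1.07561157  1.25826212  1.91693177 -1.16954044  1.14207376
 -0.52492345]
down 3.15 [0.5457 0.3283 0.0879] op 0.0852 F [ 0.8 -0.7 -0.3] g 0.0 q7 0.96
grip 3.7 [0.5456 0.3299 0.0881] op 0.0291 F [0.7 4.4 6.7] g 60.9 q7 0.96
lift 5.6 [0.5449 0.3278 0.349 ] op 0.029 F [-0.9  0.4 -5.5] g 59.5 q7 0.96
```

View pics/w1.png

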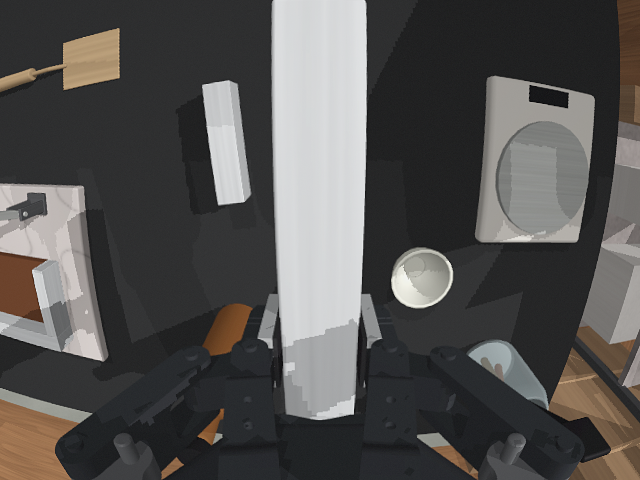

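The wrist view shows the ruler held squarely between the fingers (columns 275–365), with nothing else touched. Now I carry it to the board and set it down 25 mm in front of the slab.

Run:
```python
from h import *
q=quat(-4.57)
env.reach(B(-.07,0,.35),q); st("over")
env.movel(B(-.07,0,.15)); st("low")
print(env.movel(B(-.07,0,.102),velocity=.04,stop_force=5)); st("down")
im,d,W=cloud("top"); cv2.imwrite("pics/t2.png",im[140:280,290:440].repeat(4,0).repeat(4,1)); np.save("t2.npy",W)
im,d,W=cloud("scene"); cv2.imwrite("pics/s2.png",im[150:350,150:370].repeat(3,0).repeat(3,1)); np.save("s2.npy",W)
```

```text
over 7.4 [ 0.5844 -0.1487  0.3498] op 0.0283 F [ 0. -0. -5.] g 59.5 q7 0.26
low 8.88 [ 0.5843 -0.1509  0.1509] op 0.029 F [ 0.7 -0.4 -4.7] g 59.5 q7 0.39
True
down 9.88 [ 0.5835 -0.1507  0.106 ] op 0.0287 F [-0.6  1.3  5.6] g 60.9 q7 0.42
```

View pics/s2.png

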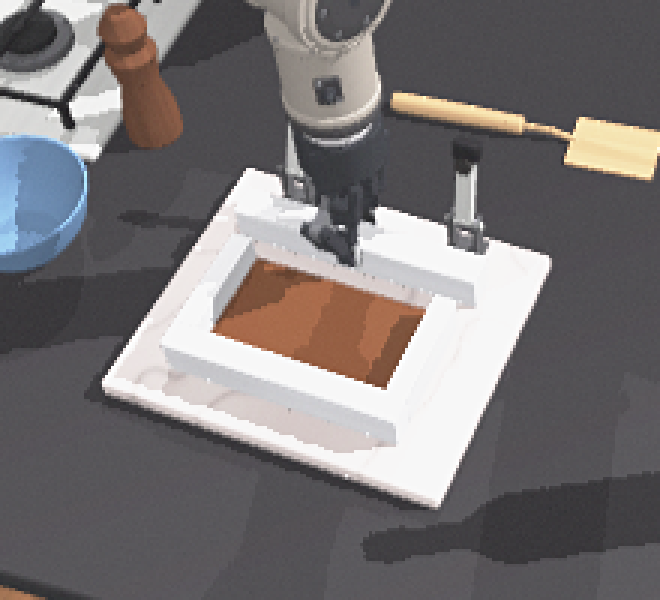

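The scene view shows the ruler standing on the board just in front of the slab, with both arms up (tips near (292,130) and (467,150) in the crop). Next I release it, turn the gripper a quarter turn and push it flush with two spread fingers.

```bash
cat > chk.py <<'E'
from h import *
def ruler(W):  # top face pixels in board frame
    a=np.radians(YAW); d=W[...,:2]-C; X=d[...,0]*np.cos(a)+d[...,1]*np.sin(a); Y=-d[...,0]*np.sin(a)+d[...,1]*np.cos(a); Z=W[...,2]
    m=(Z>.048)&(Z<.068)&(abs(Y)<.14)&(X>-.096)&(X<-.02)
    # by y-bins: front edge/mean of x
    m2=m&~((abs(Y)>.08)&(X>-.033))
    p=np.c_[X[m],Y[m]].astype(np.float32); print("n",len(p),"y",np.percentile(p[:,1],[1,99]).round(4))
    for lo in np.arange(-.12,.12,.03):
        s=p[(p[:,1]>=lo)&(p[:,1]<lo+.03)]
        if len(s)>5: print(round(lo+.015,3),len(s),"x min/max",np.percentile(s[:,0],[3,97]).round(4))
E
python3 - <<'E'
from chk import *
env.grip(.05); env.movel(B(-.07,0,.24)); st("up")
print("before"); ruler(cloud("top")[2]) 
q=quat(85.43)
env.reach(B(-.104,0,.24),q); env.movel(B(-.104,0,.14)); 
print(env.movel(B(-.104,0,.100),velocity=.08,stop_force=6)); st("behind")
print(env.movel(B(-.060,0,.100),velocity=.03,stop_force=12)); st("pushed")
im,d,W=cloud("scene"); cv2.imwrite("pics/s3.png",im[150:350,150:370].repeat(3,0).repeat(3,1))
E
```

```text
up 11.37 [ 0.5832 -0.1504  0.2391] op 0.0504 F [ 0.6 -0.4 -0.1] g 0.0 q7 0.33
before
n 470 y [-0.1216  0.1172]
-0.105 110 x min/max [-0.0836 -0.0544]
0.045 84 x min/max [-0.0836 -0.0547]
0.075 123 x min/max [-0.0841 -0.0554]
0.105 144 x min/max [-0.084  -0.0224]
False
behind 14.13 [ 0.5498 -0.1481  0.0997] op 0.0498 F [ 0.7 -0.2  0.5] g 0.0 q7 1.74
True
pushed 14.86 [ 0.5631 -0.1491  0.0992] op 0.0502 F [ 0.3 -0.1 -0.2] g 0.0 q7 1.74
```

View pics/s3.png

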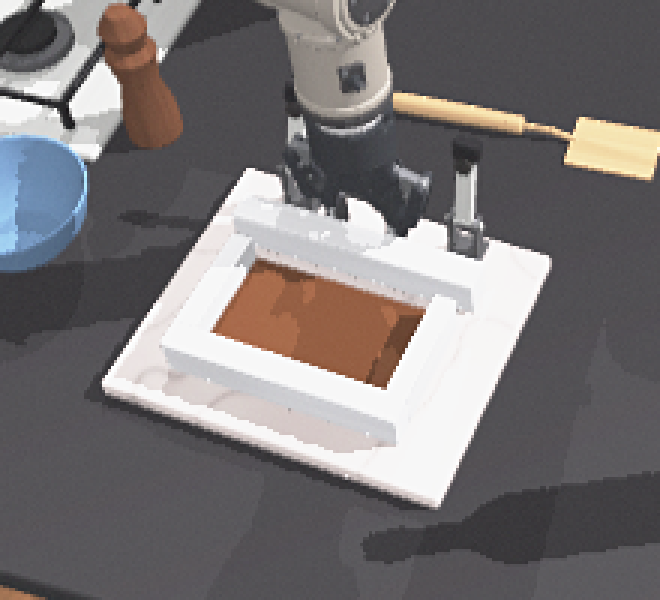

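The stop tripped early on the first bump; the view shows the ruler still parallel, with a gap before the slab. I keep pushing.

Run:
```python
from chk import *
a=np.radians(YAW)
def lx():
    d=env.get_state()["tcp_pos"][:2]-C; return d[0]*np.cos(a)+d[1]*np.sin(a)
for i in range(6):
    r=env.movel(B(-.062,0,.100),velocity=.02,stop_force=18); print(r,round(lx(),4)); st()
    if not r or lx()>-.074: break
```

```text
True -0.0723
 15.97 [ 0.5814 -0.1506  0.0985] op 0.05 F [ 0.1  0.3 -0.5] g 0.0 q7 1.74
```

Run:
```python
from chk import *
env.movel(B(-.095,0,.100)); env.movel(B(-.11,0,.26)); 
q=quat(85.43)
env.reach(B(-.20,0,.26),q); st()
im,d,W=cloud("top"); ruler(W); cv2.imwrite("pics/t4.png",im[140:280,290:440].repeat(4,0).repeat(4,1))
im,d,W=cloud("scene"); ruler(W)
im,d=camera("wrist"); cv2.imwrite("pics/w4.png",im)
```

```text
17.93 [ 0.4532 -0.1403  0.2596] op 0.05 F [0.1 0.3 0.1] g 0.0 q7 1.7
n 1014 y [-0.1199  0.1151]
-0.105 146 x min/max [-0.0603 -0.0225]
-0.075 123 x min/max [-0.0604 -0.0312]
-0.045 117 x min/max [-0.0599 -0.0311]
-0.015 124 x min/max [-0.0605 -0.0312]
0.015 116 x min/max [-0.0605 -0.0321]
0.045 121 x min/max [-0.06   -0.0312]
0.075 118 x min/max [-0.0602 -0.0307]
0.105 138 x min/max [-0.0602 -0.0209]
n 976 y [-0.1174  0.1195]
-0.105 116 x min/max [-0.0592 -0.0213]
-0.075 120 x min/max [-0.0603 -0.0248]
-0.045 115 x min/max [-0.0602 -0.0311]
-0.015 115 x min/max [-0.06  -0.031]
0.015 121 x min/max [-0.0606 -0.0313]
0.045 118 x min/max [-0.0603 -0.0314]
0.075 119 x min/max [-0.0605 -0.0314]
0.105 147 x min/max [-0.0612 -0.0222]
```

View pics/t4.png

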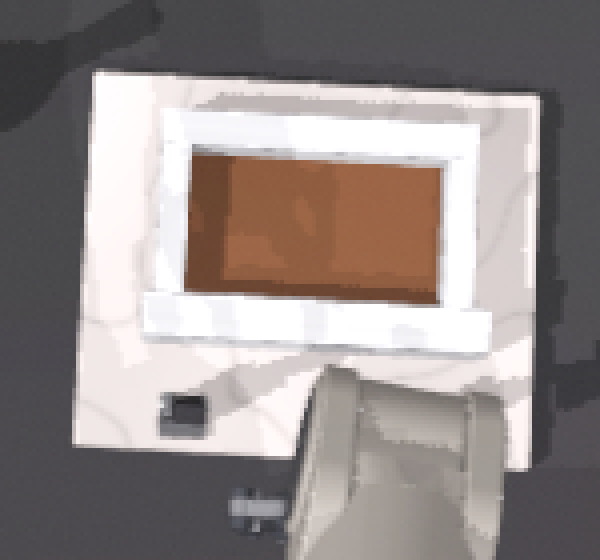

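View pics/w4.png

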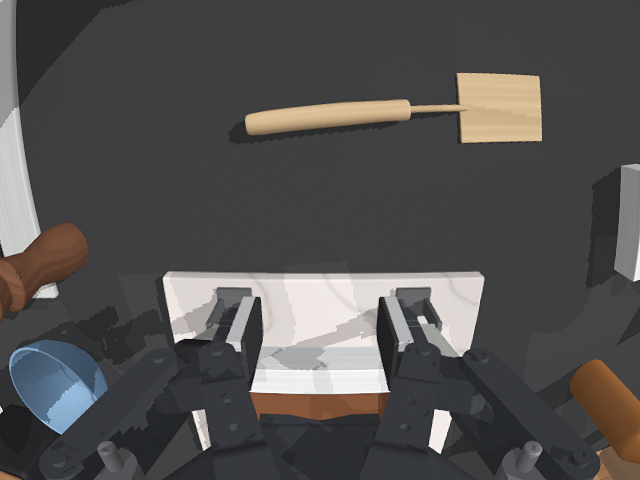

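The top view shows the ruler flush: its front edge (row ~300 in the crop) meets the slab and both side bars. The measured x is -0.0605 to -0.031 across the whole length in both views. The wrist view shows both arms up and the spatula untouched. Now I swing the arms over.

Run:
```python
from chk import *
q=quat(85.43); env.grip(0.0)
for y in(.085,-.085):
    env.reach(B(-.185,y,.26),q); env.movel(B(-.185,y,.198)); st("behind")
    print(env.movel(B(-.082,y,.198),velocity=.08,stop_force=25)); st("pushed")
    env.movel(B(-.15,y,.26),velocity=.2)
env.reach(B(-.19,0,.30),q); env.dwell(1.0); st()
im,d,W=cloud("top"); ruler(W)
im,d,W=cloud("scene"); ruler(W); cv2.imwrite("pics/s5.png",im[150:350,150:370].repeat(3,0).repeat(3,1))
```

```text
behind 19.62 [ 0.4759 -0.0577  0.1983] op 0.0002 F [0.2 0.6 1.3] g 0.0 q7 1.52
False
pushed 21.07 [ 0.5781 -0.065   0.198 ] op -0.0002 F [-0.3  0.3 -0. ] g 0.0 q7 1.55
behind 22.97 [ 0.463  -0.2256  0.1982] op 0.0001 F [ 0.6 -0.3 -0. ] g 0.0 q7 1.91
False
pushed 24.41 [ 0.5646 -0.2346  0.198 ] op -0.0001 F [ 0.1 -1.   0.5] g 0.0 q7 1.88
 26.51 [ 0.4641 -0.1411  0.3   ] op 0.0002 F [-0.4  0.3 -0.7] g 0.0 q7 1.69
n 840 y [-0.1201  0.1156]
-0.105 115 x min/max [-0.0602 -0.0215]
-0.075 78 x min/max [-0.0599 -0.0305]
-0.045 103 x min/max [-0.0576 -0.0312]
-0.015 96 x min/max [-0.059  -0.0303]
0.015 116 x min/max [-0.0603 -0.032 ]
0.045 122 x min/max [-0.0602 -0.031 ]
0.075 73 x min/max [-0.0864 -0.0309]
0.105 128 x min/max [-0.0665 -0.021 ]
n 845 y [-0.1168  0.1195]
-0.105 80 x min/max [-0.0605 -0.0214]
-0.075 97 x min/max [-0.084  -0.0241]
-0.045 117 x min/max [-0.0613 -0.0311]
-0.015 115 x min/max [-0.0609 -0.0314]
0.015 116 x min/max [-0.0603 -0.0312]
0.045 118 x min/max [-0.0604 -0.0307]
0.075 62 x min/max [-0.0608 -0.0266]
0.105 136 x min/max [-0.0605 -0.0219]
```

View pics/s5.png

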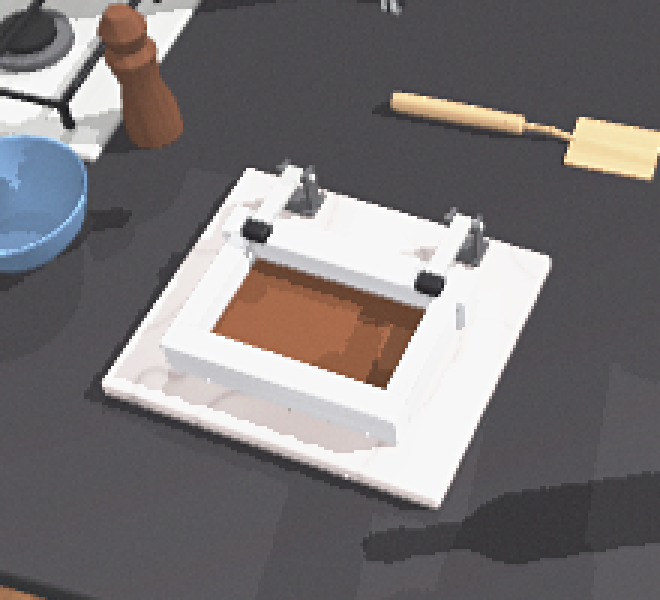

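The scene view shows both arms lying over the ruler, their black ends at (257,230) and (430,283) in the crop. The ruler is still flush and parallel, so I hand the job in.

```bash
python3 -c "
from h import *
print(job.job_done()); st()"
```

```text
the job is handed in; nothing more can be done
None
the job is handed in; nothing more can be done
```

I handed the job in at about 26.5 s with the ruler standing flush and centred on the open side, both hold-down arms lying on it and nothing else touched; the pad forces were not measured and no verdict came back.

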